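# Show green and hold the toolbox lid open for examination

## Task

The status plate in the slotted stand beside the blue toolbox shows its red face to the examiner across the table: lift it out, turn it round, stand it back fully down in the slot with the green face looking across the table, away from the robot, and let go of it. Then raise the toolbox lid by its steel handle bar and finish while still holding the bar, with the lid steady at 60 degrees from shut (give or take 5); the lid falls shut if released. Leave the three jars where they stand.

Things in the scene. Friction and masses are not known exactly. Their poses are not given: they have to be found in the camera images.
- toolbox: Blue steel toolbox fixed to the table, 160 (x) by 280 (y) by 110 mm high without its lid. Origin: centre of its underside, on the table. z up; x points to the opening side, which looks roughly across the table away from the robot (within 0.3 rad). The hinge runs along the top of its -x side.
- lid (a joint): Toolbox lid angle in rad: 0 shut, grows as the opening side rises, 1.047 is 60 degrees, stop at 1.8. No spring, almost no friction: the lid (about 0.7 kg with its bar) falls shut when let go; about 3.5 N upward on the bar starts to lift it. Lid panel 164 by 284 by 18 mm.
- lid_hinge (a point): Middle of the lid's hinge line, 80 mm behind the toolbox centre (toolbox x = -80 mm), 111 mm above the table. The hinge line is along the toolbox y axis.
- bar (a point): Round steel handle bar on the lid, 12 mm diameter, 130 mm long along toolbox y, on two 8 mm arms 60 mm either side of its middle; 42 mm free gap between bar and lid edge. The point is the middle of its axis. Shut: 212 mm from the hinge along toolbox x, 9 mm above it (120 mm above table); at 60 degrees: 98 mm and 188 mm. Pinch it from above; it turns in the grip.
- stand: Stand fixed to the table: black base 90 (x) by 130 (y) by 10 mm, with two aluminium rails 120 mm long leaving an open-ended slot along y, 13 mm wide up to 38 mm above the table, flaring up to 51 mm. Origin: centre of its underside, on the table; z up. x points to its front (yellow strip), roughly across the table away from the robot (within 0.3 rad).
- plate: Loose status plate, 10 mm thick (x), 90 wide (y), 95 tall (z), about 0.09 kg, upright in the stand's slot, foot 10 mm and top 105 mm above the table. Origin: centre of its lower edge; z up. Its +x face is green with a white disc, its -x face red with a white bar. At the start the red face looks to the stand's front, and it may stand 12 mm off the slot's middle along y.
- green_face (a point): Point on the plate's green face near its foot, 5 mm from the plate's mid-plane along plate +x and 12 mm above its lower edge.
- amber: Bystander: amber glass jar with black cap, 48 mm diameter, 85 mm tall, loose on the table. Origin: centre of its underside.
- tub: Bystander: white plastic tub, 64 mm diameter, 75 mm tall, loose on the table. Origin: centre of its underside.
- redjar: Bystander: clear jar with red cap, 54 mm diameter, 90 mm tall, loose on the table. Origin: centre of its underside.
Things that resemble listed ones, but are neither listed nor needed, are in the scene too. There is more than one size of the stand; the one meant has the size given above.

How it is judged:
By the outcome, as a careful person would: the job done as asked, in the order asked, and still so for the second after the job is handed in, while the arm keeps its last pose, push and grip.
It also fails if it takes over 64 s, if anything falls off the work surface, if the arm or the gripper's body presses on something with over 40 N, if the wrist force passes 120 N, or if a joint passes its speed limit or range.

## Robot

A 6-joint arm with a two-finger parallel gripper is mounted at the origin on the work surface. World frame = base frame: x ahead of the robot, y to its left, z up, the work surface at z = 0. Lengths are in m, angles in degrees, forces in N, time in s.
With the tool pointing down it reaches from about 0.35 to 0.875 m from the base axis. Payload 4.2 kg.
Tool frame: the origin (TCP) lies on the centre line of the jaws, within the pads' length; the fingertips stand 17 mm ahead of it and the grasp point (between the pads) lies 2 mm behind it; z points along the fingers, y is the direction in which the jaws open and shut (so a half turn about z gives the same grasp; the last joint's range is limited). The gripper opens to 87 mm and grips with 3 to 60 N. Pads are 19 mm wide; open, the fingers measure 117 mm over their backs; the gripper's body (75 mm by 190 mm) begins 51 mm behind the grasp point.
Start: joints at [91.994, 22.042, 0.453, 0, -68.411, -14.817], TCP at [0.139, 0.609, 0.207] pointing down, gripper open.
Joint ranges: [-179.83, 179.83], [-69.29, 118.12], [-61.27, 80.66], [-181.25, 117.63], [-171.15, -9.14], [-177.46, 177.46]. Speed limits (degrees/s): [159.86, 159.86, 180, 180, 180, 180].

## Interface

Orientations are given as a 3x3 rotation matrix whose columns are the frame's x, y, z axes.
In Python, from station import * gives the robot as it stands.
- The arm moves only by the tool play_rows, never from a script. Its argument "targets" is a list that holds one entry, the list of rows, each a list of 5 numbers: the closure, from 0 (fully open) to 1 (shut), then the shift along the world's x, y, z in m, then the turn about the world's z in rad. In form: [[[gripper, x, y, z, twist], ...]]. A call has 1 to 5 rows; each row is the pose to reach, as a shift and turn from the pose commanded when the call began; what a row does not reach only later rows make up. A row lasts 1/12 s, in which the tool goes at most 41.7 mm and 7.16 degrees, less where a joint would pass 70% of its speed; a pose out of reach is approached as far as the arm can. A call with a gripper value outside its range is refused whole. The fingers move at their own pace and stop on an object; the grip force is fixed at half the most. Time passes only in rows, so rows that repeat a pose let the fingers close. It gives the time, the measured TCP pose, the force and the opening at its end, in the units of the state.
- sense(): the state, without advancing time (a new reading comes with each control period).
- capture(name): name is "side" or "top"; returns the picture (480x640x3 uint8, blue, green, red); there is no depth.
- get_calibration(name): a dict with "camera_matrix" (3x3 intrinsics, pixels), "T" (4x4, takes a point from camera to world coordinates). Camera axes: x right, y up, looking along -z (the intrinsics and any distortion apply to the point x, -y, -z); pixel columns grow to the right and rows downward; lengths in m; the calibration is good to about 2 mm. A picture is of the moment at which its call begins. get_calibration takes no time and is no camera call.
- finish_job(): hands the job in, once; it reports no verdict.
The state is a dict: "time_s": time; "joints": joint angles; "joint_velocities": joint speeds; "effort": joint torques, N m; "tcp_pos": TCP position; "ee_rot": TCP orientation; "wrist_force": force on the tool from outside, world axes, zero at the start; "moment": the same for the moment, N m; "gripper_width": opening from 0.0 (shut) to 1.0 (fully open).
Only numpy, scipy, OpenCV 4.12 (cv2) and the standard library are available. Lean on these libraries where they do the work, as an engineer would, in place of code of your own. Each camera call takes 0.05 s, during which the arm holds its last target. There are 200 camera calls.

## Working session

There is one attempt and no reset: what is moved stays moved. The work goes in short steps, Python scripts to look and compute and a tool call to move; the robot and the scene stay as the last step left them, time stands still between calls to the robot, and variables do not carry over. Pictures are saved under pics/ and viewed, on a budget of 10 in all, crops included, one or two more only if the job needs it, and the job is handed in when it is done.

Besides the shell and the picture viewer there is one more tool, called as name(argument=value, ...), one argument or row to a line, values as JSON. play_rows: Moves the arm, as the interface text tells. Its arguments: {"type":"object","properties":{"targets":{"type":"array","items":{"type":"array","items":{"type":"array","items":{"type":"number"}}}}},"required":["targets"]}

```bash
mkdir -p pics
python3 - <<'E'
from station import *
import cv2,numpy as np
for n in("top","side"):
    cv2.imwrite(f"pics/{n}0.png",capture(n)); c=get_calibration(n); print(n,{k:np.round(v,4).tolist() if not isinstance(v,str) else v for k,v in c.items()})
s=sense();print(s)
E
```

```text
top {'camera_matrix': [[578.5635, 0.0, 316.7568], [0.0, 578.5635, 242.4977], [0.0, 0.0, 1.0]], 'T': [[0.0159, 0.995, -0.0986, 0.4638], [-0.9997, 0.0176, 0.0162, 0.0985], [0.0179, 0.0983, 0.995, 1.2107], [0.0, 0.0, 0.0, 1.0]]}
side {'camera_matrix': [[518.515, 0.0, 317.805], [0.0, 518.515, 242.885], [0.0, 0.0, 1.0]], 'T': [[0.866, 0.2459, -0.4353, 0.0952], [-0.4997, 0.4553, -0.7369, -0.7004], [0.017, 0.8557, 0.5172, 0.6591], [0.0, 0.0, 0.0, 1.0]]}
{'time_s': 0.1, 'joints': array([ 9.19952084e+01,  2.20869827e+01,  3.87459381e-01, -2.39281619e-02,
       -6.84117156e+01, -1.48158044e+01]), 'joint_velocities': array([-0.06241573,  0.02780079,  0.15336243,  0.09254225, -0.04348762,
        0.03810945]), 'effort': array([ 5.98023689e-05, -3.91687846e+01,  1.87933946e+01,  4.23183739e+00,
        1.34600539e-02, -7.45065176e-05]), 'tcp_pos': array([0.13856087, 0.60886328, 0.206165  ]), 'ee_rot': array([[ 9.75035479e-01, -2.22048894e-01, -3.20500610e-04],
       [-2.22049092e-01, -9.75033529e-01, -1.95379622e-03],
       [ 1.21339449e-04,  1.97618750e-03, -9.99998040e-01]]), 'wrist_force': array([ 0.11901397,  0.25689208, -1.62760265]), 'moment': array([-0.03173726, -0.01179679,  0.02750243]), 'gripper_width': 0.9989666422692259}
```

View pics/top0.png

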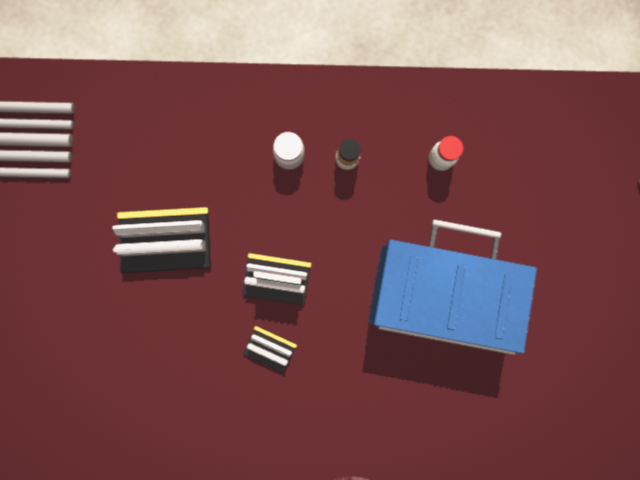

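View pics/side0.png

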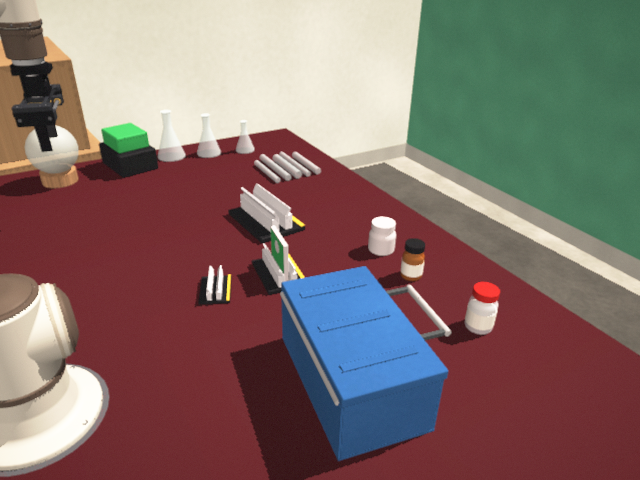

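Top view: the stand with the plate is at about (278,280), the bar runs from (433,223) to (499,234), and the jars are at (289,150), (348,155) and (445,152). I'll zoom in for corners.

```bash
cat > h.py <<'E'
import numpy as np, cv2
from station import *
def ray(n,uv,z):
    c=get_calibration(n);K=np.array(c["camera_matrix"]);T=np.array(c["T"])
    d=np.linalg.inv(K)@[uv[0],uv[1],1]; d=T[:3,:3]@(d*[1,-1,-1]); o=T[:3,3]
    return o+d*(z-o[2])/d[2]
def proj(n,p):
    c=get_calibration(n);K=np.array(c["camera_matrix"]);T=np.array(c["T"])
    q=(T[:3,:3].T@(np.array(p)-T[:3,3]))*[1,-1,-1]; q=K@q; return q[:2]/q[2]
def crop(im,u,v,w,h,s):
    return cv2.resize(im[v:v+h,u:u+w],None,fx=s,fy=s,interpolation=cv2.INTER_CUBIC)
E
python3 - <<'E'
from h import *
im=cv2.imread("pics/top0.png")
cv2.imwrite("pics/c1.png",np.hstack([crop(im,238,245,80,70,5),crop(im,425,210,80,70,5)]))
for n,uv,z in [("bar",(433,223),.12),("bar",(499,234),.12),("basefl",(249,255),.01),("basefr",(310,264),.01),("basebr",(306,304),.01),("basebl",(244,296),.01),("tub",(288,146),.075),("amber",(349,150),.085),("red",(450,148),.09)]: print(n,ray("top",uv,z).round(4))
E
```

```text
bar [ 0.6132 -0.1405  0.12  ]
bar [ 0.5943 -0.2668  0.12  ]
basefl [0.5542 0.2192 0.01  ]
basefr [0.5376 0.0922 0.01  ]
basebr [0.4549 0.0991 0.01  ]
basebl [0.4693 0.2272 0.01  ]
tub [0.7696 0.1407 0.075 ]
amber [0.7613 0.0189 0.085 ]
red [ 0.7682 -0.1816  0.09  ]
```

View pics/c1.png

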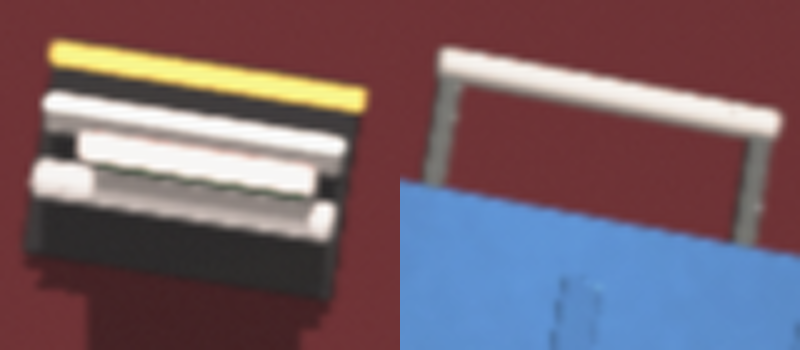

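The crop shows the plate's top edge from (79,147) to (314,180). The bar axis runs from (440,62) to (780,122) in crop pixels.

Run:
```python
from h import *
f=lambda u,v,z,u0=238,v0=245:ray("top",((u+.5)/5-.5+u0,(v+.5)/5-.5+v0),z)
B=[f(*p,.01) for p in[(50,40),(367,90),(330,298),(25,253)]]
print("base",np.mean(B,0).round(4),[np.linalg.norm(B[i]-B[i-1]).round(4) for i in range(4)])
d=B[0]-B[1]+B[3]-B[2]; print("ydir ang",np.arctan2(-d[0],d[1]))
d=(B[0]-B[3]+B[1]-B[2]);print("xdir",np.arctan2(d[1],d[0]))
P=[f(*p,.105) for p in[(80,132),(315,165),(312,196),(78,163)]]
print("plate",np.mean(P,0).round(4),[np.linalg.norm(P[i]-P[i-1]).round(4) for i in range(4)]); d=P[0]-P[1]+P[3]-P[2];print(np.arctan2(-d[0],d[1]))
a,b=f(40,62,.12,425,210),f(380,122,.12,425,210);print("bar",((a+b)/2).round(4),np.linalg.norm(a-b),np.arctan2(-(a-b)[0],(a-b)[1]))
R=sense()["ee_rot"];print("jaw yaw",np.arctan2(R[0,1],-R[1,1]), np.arctan2(R[1,0],R[0,0]))
```

```text
base [0.5062 0.1616 0.01  ] [np.float64(0.0886), np.float64(0.1334), np.float64(0.0873), np.float64(0.1272)]
ydir ang -0.13487886852879402
xdir -0.12356010651428351
plate [0.5051 0.1555 0.105 ] [np.float64(0.0118), np.float64(0.0905), np.float64(0.0119), np.float64(0.0901)]
-0.12310412050780865
bar [ 0.6047 -0.2048  0.12  ] 0.13178676435742817 -0.15782763784475573
jaw yaw -0.22391576763457938 -0.22391552784460567
```

play_rows(
  targets=[
    [[0,0.122,-0.151,0,-0.49],[0,0.122,-0.151,0,-0.49],[0,0.122,-0.151,0,-0.49],[0,0.122,-0.151,0,-0.49],[0,0.122,-0.151,0,-0.49]],
  ],
)

```text
time_s: 0.52
tcp_pos: [0.2618, 0.4551, 0.2068]
ee_rot: [[0.752, -0.659, -0.001], [-0.659, -0.752, -0.002], [0.001, 0.002, -1.0]]
wrist_force: [-0.6, -0.6, 0.7]
gripper_width: 1.0
```

play_rows(
  targets=[
    [[0,0.122,-0.151,0,-0.49],[0,0.122,-0.151,0,-0.49],[0,0.122,-0.151,0,-0.49],[0,0.122,-0.151,0,-0.49],[0,0.122,-0.151,0,-0.49]],
  ],
)

```text
time_s: 0.93
tcp_pos: [0.3836, 0.3044, 0.2069]
ee_rot: [[0.354, -0.935, -0.001], [-0.935, -0.354, -0.001], [0.001, 0.001, -1.0]]
wrist_force: [-0.1, 0.8, 0.3]
gripper_width: 0.999
```

play_rows(
  targets=[
    [[0,0.122,-0.151,0,-0.49],[0,0.122,-0.151,0,-0.49],[0,0.122,-0.151,0,-0.49],[0,0.122,-0.151,0,-0.49],[0,0.122,-0.151,0,-0.49]],
  ],
)

```text
time_s: 1.35
tcp_pos: [0.5059, 0.1536, 0.2068]
ee_rot: [[-0.129, -0.992, -0.001], [-0.992, 0.129, -0.001], [0.001, 0.001, -1.0]]
wrist_force: [0.1, 1.0, -0.6]
gripper_width: 1.001
```

```bash
cat >> h.py <<'E'
def st():
    s=sense();R=s["ee_rot"];y=np.arctan2(R[1,0],R[0,0])
    print("t",s["time_s"],"j",s["joints"].round(1),"tcp",s["tcp_pos"].round(4),"yaw",y.round(4),"tilt",R[:,2].round(3),"F",s["wrist_force"].round(1),"M",s["moment"].round(2),"w",round(s["gripper_width"],3));return s
E
python3 - <<'E'
from h import *
s=st();cv2.imwrite("pics/s1.png",crop(capture("side"),180,100,200,150,4))
E
```

```text
t 1.35 j [ 34.5  12.7 -13.    0.  -64.3 -41.9] tcp [0.5059 0.1536 0.2068] yaw -1.6998 tilt [-0.001 -0.001 -1.   ] F [ 0.1  1.  -0.6] M [ 0.18 -0.12 -0.02] w 1.001
```

View pics/s1.png

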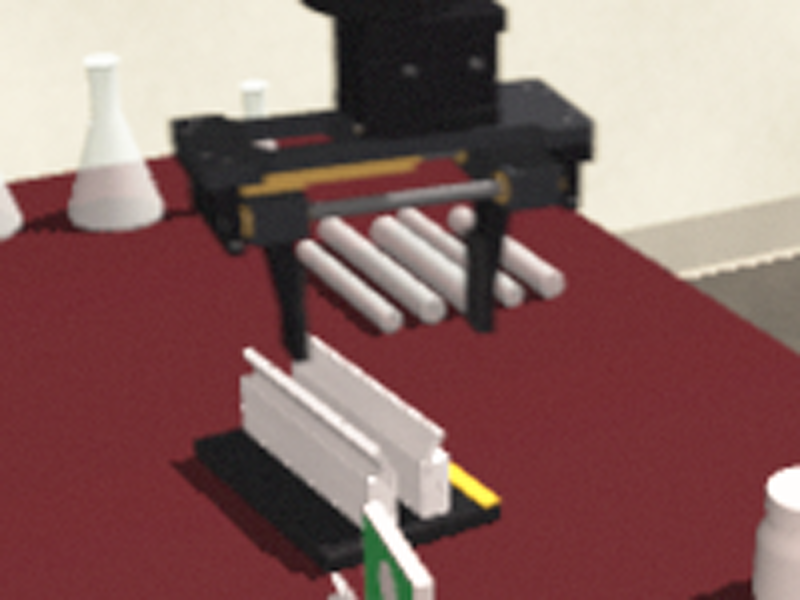

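play_rows(
  targets=[
    [[0,0,0,-0.04,0.003],[0,0,0,-0.08,0.003],[0,0,0,-0.1,0.003],[0,0,0,-0.115,0.003],[0,0,0,-0.115,0.003]],
  ],
)

```text
time_s: 1.82
tcp_pos: [0.502, 0.1548, 0.0883]
ee_rot: [[-0.121, -0.993, -0.008], [-0.993, 0.121, -0.004], [0.005, 0.007, -1.0]]
wrist_force: [-0.7, 0.6, -0.5]
gripper_width: 1.0
```

Run:
```python
from h import *
s=st();a=crop(capture("side"),220,180,100,150,4);b=crop(capture("top"),228,215,100,150,4);cv2.imwrite("pics/s2.png",np.hstack([a,b]))
```

```text
t 1.8167 j [ 34.8  19.7 -22.4  -0.1 -48.5 -41.7] tcp [0.502  0.1548 0.0883] yaw -1.6918 tilt [-0.008 -0.004 -1.   ] F [-0.7  0.6 -0.5] M [ 0.06 -0.03  0.02] w 1.0
```

View pics/s2.png

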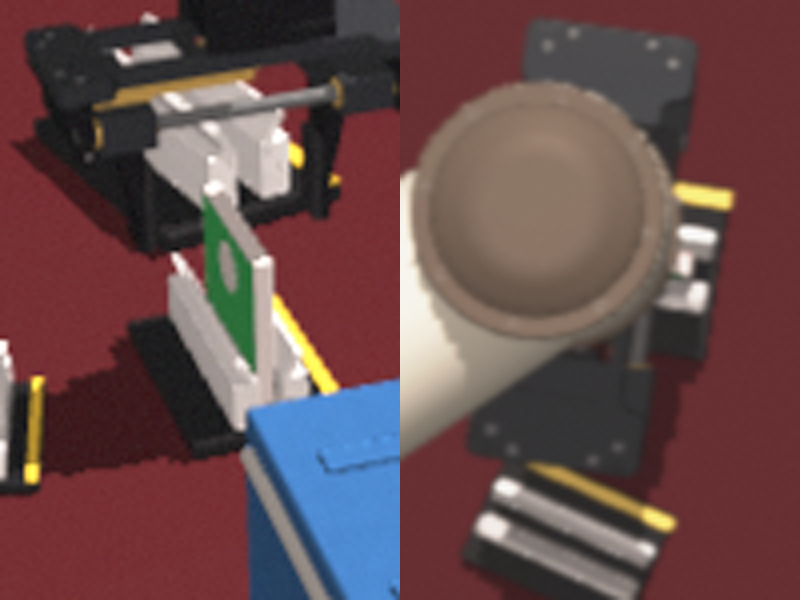

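Run:
```python
from h import *
s=st();R=s["ee_rot"];p=s["tcp_pos"]
for k in(-.05,.05): q=p+R[:,1]*k+R[:,2]*.017; print("tip",q.round(3),(proj("side",q)-[220,180])*4,(proj("top",q)-[228,215])*4)
ux=np.array([.992,-.123,0]);uy=np.array([.123,.992,0])
for k in(-.045,.045): q=np.array([.5051,.1555,.105])+uy*k; print("plate",q.round(3),(proj("side",q)-[220,180])*4,(proj("top",q)-[228,215])*4)
q=p-R[:,2]*.06;print("body",(proj("top",q)-[228,215])*4)
```

```text
t 1.9167 j [ 34.8  19.4 -22.1   0.  -48.6 -41.7] tcp [0.5047 0.1563 0.092 ] yaw -1.6904 tilt [-0.001 -0.001 -1.   ] F [ 0.4 -0.4  1. ] M [ 0.13 -0.1   0.03] w 1.0
tip [0.554 0.15  0.075] [322.38924077 250.707309  ] [211.17230956 152.02585213]
tip [0.455 0.162 0.075] [145.970481   286.56470808] [182.18463725 354.62745938]
plate [0.5   0.111 0.105] [264.81815088 261.96355265] [288.79154807 262.85984059]
plate [0.511 0.2   0.105] [208.47386536 181.7711367 ] [101.893165   236.50938144]
body [188.14073556 246.53081274]
```

play_rows(
  targets=[
    [[0,0,-0.001,-0.008,0],[0,0,-0.001,-0.015,0],[0,0,-0.001,-0.015,0],[0,0,-0.001,-0.015,0],[0.5,0,-0.001,-0.015,0]],
  ],
)

```text
time_s: 2.33
tcp_pos: [0.5049, 0.1556, 0.0776]
ee_rot: [[-0.12, -0.993, 0.001], [-0.993, 0.12, 0.0], [-0.0, -0.001, -1.0]]
wrist_force: [-0.1, -0.6, 1.0]
gripper_width: 0.973
```

play_rows(
  targets=[
    [[1,0,0,0,0],[1,0,0,0,0],[1,0,0,0,0],[1,0,0,0,0],[1,0,0,0,0]],
  ],
)

```text
time_s: 2.75
tcp_pos: [0.5047, 0.1554, 0.0772]
ee_rot: [[-0.12, -0.993, 0.0], [-0.993, 0.12, 0.0], [-0.0, -0.0, -1.0]]
wrist_force: [-0.2, 0.8, 0.6]
gripper_width: 0.633
```

play_rows(
  targets=[
    [[1,0,0,0,0],[1,0,0,0,0],[1,0,0,0,0],[1,0,0,0,0],[1,0,0,0,0]],
  ],
)

```text
time_s: 3.17
tcp_pos: [0.5047, 0.1554, 0.0771]
ee_rot: [[-0.12, -0.993, -0.0], [-0.993, 0.12, -0.0], [0.0, 0.0, -1.0]]
wrist_force: [0.3, -0.1, 0.7]
gripper_width: 0.249
```

Run:
```python
from h import *
s=st();R=s["ee_rot"];p=s["tcp_pos"]
a=crop(capture("side"),220,180,100,100,6);cv2.imwrite("pics/s3.png",a)
print((proj("side",p+R[:,2]*.017)-[220,180])*6)
```

```text
t 3.1667 j [ 34.7  20.5 -23.1   0.  -46.4 -41.6] tcp [0.5047 0.1554 0.0771] yaw -1.6908 tilt [-0. -0. -1.] F [ 0.3 -0.1  0.7] M [ 0.11 -0.03 -0.03] w 0.249
[355.39248565 438.98887116]
```

View pics/s3.png

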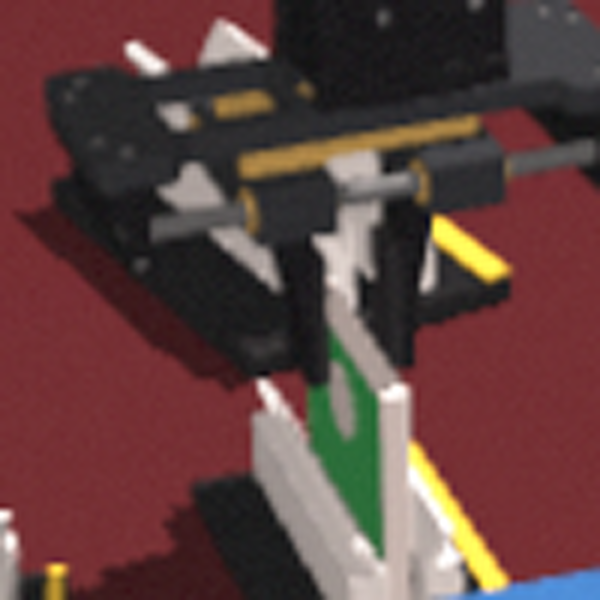

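Run:
```python
from h import *
s=st();R=s["ee_rot"];p=s["tcp_pos"]
for o in(-.011,-.026,.011,.026):
  for w in (-.0095,.0095):
    q=p+R[:,1]*o+R[:,0]*w+R[:,2]*.017; print("tip",o,w,q.round(3),(proj("side",q)-[220,180]).round(1)*6)
ux=np.array([.992,-.123,0]);uy=np.array([.123,.992,0])
for z in(.105,.0575,.05):
  for k in(-.045,0,.045): q=np.array([.5051,.1555,z])+uy*k-ux*.005; print("plate",z,k,(proj("side",q)-[220,180])*6)
# hover picture s1: TCP then
p=np.array([.5059,.1536,.2068])
for o in(-.05,.05): print("s1",(proj("side",p+R[:,1]*o+R[:,2]*.017)-[180,100])*4)
```

```text
t 3.2167 j [ 34.7  20.5 -23.1  -0.  -46.4 -41.6] tcp [0.5047 0.1554 0.0772] yaw -1.6908 tilt [-0.  0. -1.] F [0.6 0.2 0. ] M [ 0.08 -0.06  0.  ] w 0.206
tip -0.011 -0.0095 [0.517 0.164 0.06 ] [375. 420.]
tip -0.011 0.0095 [0.514 0.145 0.06 ] [393.  445.8]
tip -0.026 -0.0095 [0.532 0.162 0.06 ] [414.  412.2]
tip -0.026 0.0095 [0.529 0.143 0.06 ] [432.6 438. ]
tip 0.011 -0.0095 [0.495 0.166 0.06 ] [318. 432.]
tip 0.011 0.0095 [0.493 0.147 0.06 ] [335.4 458.4]
tip 0.026 -0.0095 [0.48  0.168 0.06 ] [278.4 439.8]
tip 0.026 0.0095 [0.478 0.149 0.06 ] [295.2 466.8]
plate 0.105 -0.045 [383.39574543 395.73230092]
plate 0.105 0 [340.15430191 333.46340948]
plate 0.105 0.045 [299.61640337 275.08769863]
plate 0.0575 -0.045 [385.68982226 512.04573695]
plate 0.0575 0 [343.32574051 447.47356038]
plate 0.0575 0.045 [303.55395272 386.85260985]
plate 0.05 -0.045 [386.04256649 529.93044484]
plate 0.05 0 [343.81380268 465.01892374]
plate 0.05 0.045 [304.16039445 404.06608466]
s1 [486.98924017 381.7369543 ]
s1 [300.31542563 413.47713949]
```

play_rows(
  targets=[
    [[1,0,0,0,0],[1,0,0,0,0],[1,0,0,0,0],[1,0,0,0,0],[1,0,0,0,0]],
  ],
)

```text
time_s: 3.63
tcp_pos: [0.5047, 0.1554, 0.0771]
ee_rot: [[-0.12, -0.993, 0.0], [-0.993, 0.12, -0.0], [0.0, -0.0, -1.0]]
wrist_force: [0.1, 0.2, -0.5]
gripper_width: 0.11
```

Run:
```python
from h import *
st()
```

```text
t 3.6333 j [ 34.7  20.5 -23.1   0.  -46.4 -41.6] tcp [0.5047 0.1554 0.0771] yaw -1.6908 tilt [ 0. -0. -1.] F [ 0.1  0.2 -0.5] M [ 0.1  -0.07  0.  ] w 0.11
```

play_rows(
  targets=[
    [[1,0,0,0.01,0],[1,0,0,0.025,0],[1,0,0,0.045,0],[1,0,0,0.065,0],[1,0,0,0.08,0]],
  ],
)

```text
time_s: 4.05
tcp_pos: [0.5051, 0.1555, 0.1595]
ee_rot: [[-0.119, -0.993, 0.002], [-0.993, 0.119, 0.001], [-0.001, -0.002, -1.0]]
wrist_force: [-0.4, -0.5, -0.3]
gripper_width: 0.111
```

Run:
```python
from h import *
st();a=crop(capture("side"),220,150,100,130,4);b=crop(capture("side"),220,150,100,130,1);cv2.imwrite("pics/s4.png",a)
```

```text
t 4.05 j [ 34.7  15.  -17.2   0.  -57.7 -41.6] tcp [0.5051 0.1555 0.1595] yaw -1.6905 tilt [ 0.002  0.001 -1.   ] F [-0.4 -0.5 -0.3] M [ 0.16 -0.09 -0.02] w 0.111
```

View pics/s4.png

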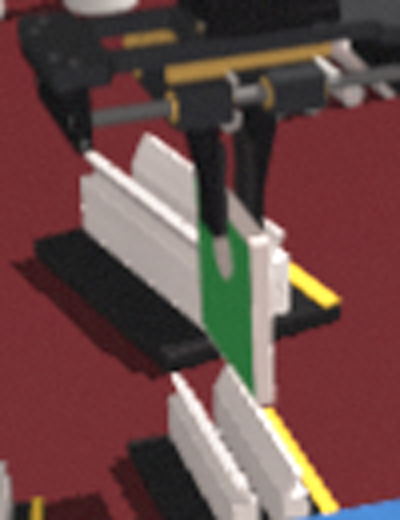

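The plate is lifted and hangs upright. Turning +180° (j6 goes from -42° to 138°, within range).

play_rows(
  targets=[
    [[1,0,0,0,0.12],[1,0,0,0,0.24],[1,0,0,0,0.36],[1,0,0,0,0.48],[1,0,0,0,0.6]],
  ],
)

```text
time_s: 4.57
tcp_pos: [0.5039, 0.1551, 0.1562]
ee_rot: [[0.467, -0.884, -0.002], [-0.884, -0.467, -0.001], [-0.0, 0.002, -1.0]]
wrist_force: [-0.2, 0.6, -0.1]
gripper_width: 0.114
```

play_rows(
  targets=[
    [[1,0,0,0,0.12],[1,0,0,0,0.24],[1,0,0,0,0.36],[1,0,0,0,0.48],[1,0,0,0,0.6]],
  ],
)

```text
time_s: 4.98
tcp_pos: [0.5039, 0.1551, 0.1562]
ee_rot: [[0.885, -0.466, -0.002], [-0.466, -0.885, -0.001], [-0.001, 0.002, -1.0]]
wrist_force: [-0.0, 0.2, -0.6]
gripper_width: 0.11
```

play_rows(
  targets=[
    [[1,0,0,0,0.12],[1,0,0,0,0.24],[1,0,0,0,0.36],[1,0,0,0,0.48],[1,0,0,0,0.6]],
  ],
)

```text
time_s: 5.4
tcp_pos: [0.5039, 0.1551, 0.1562]
ee_rot: [[0.993, 0.115, -0.002], [0.115, -0.993, -0.001], [-0.002, 0.001, -1.0]]
wrist_force: [-0.2, 0.8, 0.3]
gripper_width: 0.109
```

play_rows(
  targets=[
    [[1,0,0,0,0.12],[1,0,0,0,0.24],[1,0,0,0,0.36],[1,0,0,0,0.48],[1,0,0,0,0.6]],
  ],
)

```text
time_s: 5.82
tcp_pos: [0.5039, 0.155, 0.1561]
ee_rot: [[0.755, 0.656, -0.002], [0.656, -0.755, -0.001], [-0.002, -0.001, -1.0]]
wrist_force: [-0.8, 0.3, -0.6]
gripper_width: 0.111
```

play_rows(
  targets=[
    [[1,0,0,0,0.12],[1,0,0,0,0.24],[1,0,0,0,0.36],[1,0,0,0,0.48],[1,0,0,0,0.6]],
  ],
)

```text
time_s: 6.23
tcp_pos: [0.5039, 0.155, 0.1562]
ee_rot: [[0.253, 0.967, -0.002], [0.967, -0.253, -0.001], [-0.001, -0.002, -1.0]]
wrist_force: [-0.4, -0.1, -0.7]
gripper_width: 0.113
```

play_rows(
  targets=[
    [[1,0,0,0,0.08],[1,0,0,0,0.1416],[1,0,0,0,0.1416],[1,0,0,0,0.1416],[1,0,0,0,0.1416]],
  ],
)

```text
time_s: 6.65
tcp_pos: [0.5043, 0.1552, 0.1567]
ee_rot: [[0.121, 0.993, -0.001], [0.993, -0.121, -0.0], [-0.001, -0.001, -1.0]]
wrist_force: [-0.4, -0.6, -0.2]
gripper_width: 0.113
```

Run:
```python
from h import *
st();print(1.4511)
```

```text
t 6.65 j [ 34.7  15.2 -17.4  -0.  -57.5 138.3] tcp [0.5043 0.1552 0.1567] yaw 1.4494 tilt [-0.001 -0.    -1.   ] F [-0.4 -0.6 -0.2] M [-0.03 -0.11  0.01] w 0.113
1.4511
```

play_rows(
  targets=[
    [[1,0,0,-0.015,0],[1,0,0,-0.025,0],[1,0,0,-0.032,0],[1,0,0,-0.038,0],[1,0,0,-0.042,0]],
  ],
)

```text
time_s: 7.07
tcp_pos: [0.5044, 0.1552, 0.1142]
ee_rot: [[0.12, 0.993, -0.001], [0.993, -0.12, -0.001], [-0.001, -0.001, -1.0]]
wrist_force: [-0.4, -0.7, -0.8]
gripper_width: 0.115
```

play_rows(
  targets=[
    [[1,0,0,-0.008,0],[1,0,0,-0.018,0],[1,0,0,-0.028,0],[1,0,0,-0.034,0],[1,0,0,-0.037,0]],
  ],
)

```text
time_s: 7.48
tcp_pos: [0.5051, 0.1554, 0.0772]
ee_rot: [[0.12, 0.993, 0.0], [0.993, -0.12, -0.0], [-0.0, 0.0, -1.0]]
wrist_force: [2.0, -0.3, 0.4]
gripper_width: 0.111
```

Run:
```python
from h import *
st()
```

```text
t 7.4833 j [ 34.7  20.5 -23.1   0.  -46.4 138.4] tcp [0.5051 0.1554 0.0772] yaw 1.4508 tilt [ 0. -0. -1.] F [ 2.  -0.3  0.4] M [-0.23 -0.74 -0.03] w 0.111
```

play_rows(
  targets=[
    [[1,0,0,-0.002,0],[1,0,0,-0.002,0],[0,0,0,-0.001,0],[0,0,0,-0.001,0],[0,0,0,-0.001,0]],
  ],
)

```text
time_s: 7.9
tcp_pos: [0.5042, 0.1553, 0.077]
ee_rot: [[0.12, 0.993, -0.001], [0.993, -0.12, -0.0], [-0.0, -0.001, -1.0]]
wrist_force: [-0.0, -0.3, -0.0]
gripper_width: 0.26
```

play_rows(
  targets=[
    [[0,0,0,0,0],[0,0,0,0,0],[0,0,0,0,0],[0,0,0,0,0],[0,0,0,0,0]],
  ],
)

```text
time_s: 8.32
tcp_pos: [0.5046, 0.1554, 0.0771]
ee_rot: [[0.12, 0.993, -0.0], [0.993, -0.12, -0.0], [-0.0, -0.0, -1.0]]
wrist_force: [0.2, 0.5, 0.1]
gripper_width: 0.633
```

play_rows(
  targets=[
    [[0,0,0,0.02,0],[0,0,0,0.05,0],[0,0,0,0.09,0],[0,0,0,0.13,0],[0,0,0,0.17,0]],
  ],
)

```text
time_s: 8.73
tcp_pos: [0.5042, 0.1551, 0.2489]
ee_rot: [[0.12, 0.993, -0.0], [0.993, -0.12, -0.0], [-0.0, -0.0, -1.0]]
wrist_force: [1.4, 0.3, -0.0]
gripper_width: 0.966
```

Run:
```python
from h import *
st();a=crop(capture("side"),230,190,100,110,6);cv2.imwrite("pics/s5.png",a)
```

```text
t 8.7333 j [ 34.7  10.9  -9.2   0.  -70.  138.4] tcp [0.5042 0.1551 0.2489] yaw 1.4508 tilt [-0. -0. -1.] F [ 1.4  0.3 -0. ] M [ 0.01 -0.24  0.02] w 0.966
```

View pics/s5.png

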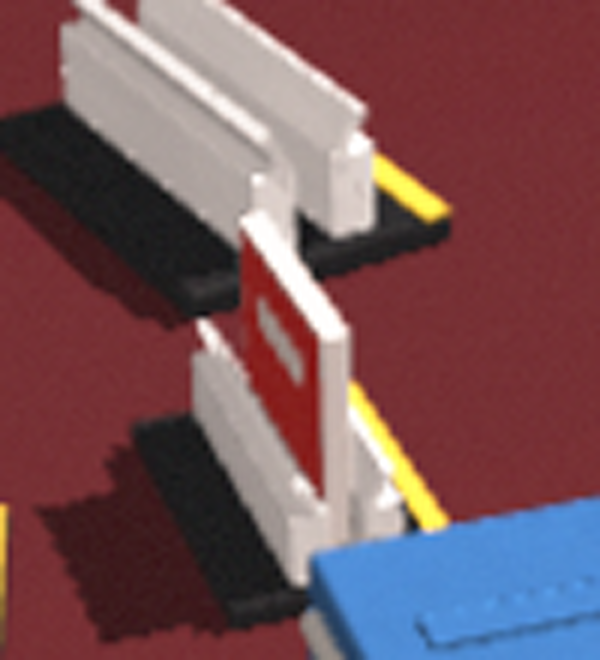

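Side view: the red face is now toward the robot and the top corner is at the same pixel height as before, about (287,246), so the plate is fully down. The green face looks away. Next I go to the bar, turning the wrist back and partly closing the jaws.

play_rows(
  targets=[
    [[0,0.004,-0.0144,0,-0.12],[0,0.008,-0.0288,0,-0.24],[0,0.012,-0.0432,0,-0.36],[0,0.016,-0.0576,0,-0.48],[0,0.02,-0.072,0,-0.6]],
  ],
)

```text
time_s: 9.2
tcp_pos: [0.5246, 0.0828, 0.2469]
ee_rot: [[0.664, 0.748, -0.0], [0.748, -0.664, 0.0], [0.0, -0.0, -1.0]]
wrist_force: [-0.1, -0.1, 0.7]
gripper_width: 0.999
```

play_rows(
  targets=[
    [[0.55,0.004,-0.0144,0,-0.12],[0.55,0.008,-0.0288,0,-0.24],[0.55,0.012,-0.0432,0,-0.36],[0.55,0.016,-0.0576,0,-0.48],[0.55,0.02,-0.072,0,-0.6]],
  ],
)

```text
time_s: 9.62
tcp_pos: [0.5447, 0.0107, 0.2468]
ee_rot: [[0.97, 0.242, -0.0], [0.242, -0.97, 0.0], [-0.0, -0.0, -1.0]]
wrist_force: [0.6, 0.1, -0.8]
gripper_width: 0.707
```

play_rows(
  targets=[
    [[0.55,0.004,-0.0144,0,-0.12],[0.55,0.008,-0.0288,0,-0.24],[0.55,0.012,-0.0432,0,-0.36],[0.55,0.016,-0.0576,0,-0.48],[0.55,0.02,-0.072,0,-0.6]],
  ],
)

```text
time_s: 10.03
tcp_pos: [0.5647, -0.0613, 0.2468]
ee_rot: [[0.938, -0.348, -0.0], [-0.348, -0.938, 0.0], [-0.0, 0.0, -1.0]]
wrist_force: [0.0, 0.3, -0.2]
gripper_width: 0.46
```

play_rows(
  targets=[
    [[0.55,0.004,-0.0144,0,-0.12],[0.55,0.008,-0.0288,0,-0.24],[0.55,0.012,-0.0432,0,-0.36],[0.55,0.016,-0.0576,0,-0.48],[0.55,0.02,-0.072,0,-0.6]],
  ],
)

```text
time_s: 10.45
tcp_pos: [0.5847, -0.1333, 0.2467]
ee_rot: [[0.577, -0.816, -0.0], [-0.816, -0.577, 0.0], [-0.0, 0.0, -1.0]]
wrist_force: [1.0, -0.1, 0.2]
gripper_width: 0.449
```

play_rows(
  targets=[
    [[0.55,0.004,-0.0144,0,-0.12],[0.55,0.008,-0.0288,0,-0.24],[0.55,0.012,-0.0432,0,-0.36],[0.55,0.016,-0.0576,0,-0.48],[0.55,0.02,-0.072,0,-0.6]],
  ],
)

```text
time_s: 10.87
tcp_pos: [0.6047, -0.2053, 0.2466]
ee_rot: [[0.016, -1.0, -0.0], [-1.0, -0.016, 0.0], [-0.0, 0.0, -1.0]]
wrist_force: [0.5, -0.2, -0.0]
gripper_width: 0.455
```

play_rows(
  targets=[
    [[0.55,0,0,-0.03,-0.1],[0.55,0,0,-0.06,-0.179],[0.55,0,0,-0.08,-0.179],[0.55,0,0,-0.08,-0.179],[0.55,0,0,-0.08,-0.179]],
  ],
)

```text
time_s: 11.28
tcp_pos: [0.6042, -0.2048, 0.1662]
ee_rot: [[-0.156, -0.988, -0.003], [-0.988, 0.156, -0.0], [0.001, 0.003, -1.0]]
wrist_force: [0.6, -0.7, -0.2]
gripper_width: 0.453
```

Run:
```python
from h import *
st();i=capture("side");cv2.imwrite("pics/s6.png",crop(i,330,200,150,140,5))
print((proj("side",[.6047,-.2048,.12])-[330,200])*5)
```

```text
t 11.2833 j [ -4.2  25.   -0.9   0.  -64.2  -4.8] tcp [ 0.6042 -0.2048  0.1662] yaw -1.7277 tilt [-0.003 -0.    -1.   ] F [ 0.6 -0.7 -0.2] M [ 0.02 -0.06  0.04] w 0.453
[491.25340215 544.90991985]
```

View pics/s6.png

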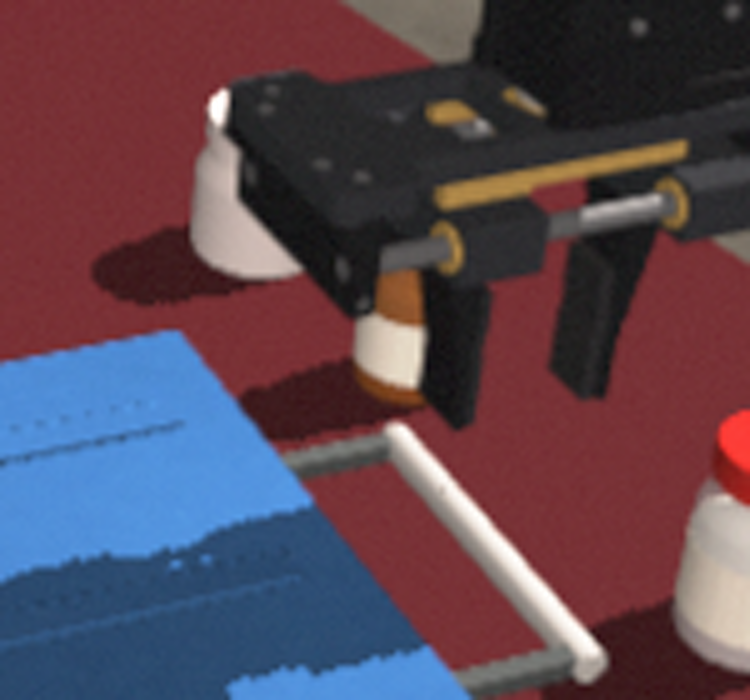

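The bar centre projects right on the image, about (492,547) in the crop. The fingertips appear about 25 mm higher than the stated tip offset, so I'll descend a bit deeper and look again.

play_rows(
  targets=[
    [[0.55,0,0,-0.02,0],[0.55,0,0,-0.035,0],[0.55,0,0,-0.048,0],[0.55,0,0,-0.058,0],[0.55,0,0,-0.064,0]],
  ],
)

```text
time_s: 11.75
tcp_pos: [0.6054, -0.2046, 0.1037]
ee_rot: [[-0.156, -0.988, 0.002], [-0.988, 0.156, -0.0], [0.0, -0.002, -1.0]]
wrist_force: [-0.8, -0.2, -0.4]
gripper_width: 0.45
```

Run:
```python
from h import *
s=st();R=s["ee_rot"];p=s["tcp_pos"];i=capture("side");t=capture("top");cv2.imwrite("pics/s7.png",np.hstack([crop(i,370,220,90,130,4),crop(t,410,170,110,130,4)]))
for o in(-.0197,.0197):print((proj("side",p+R[:,1]*o+R[:,2]*.017)-[370,220])*4)
print("body top c",(proj("top",p-R[:,2]*.1)-[410,170])*4+[360,0])
```

```text
t 11.75 j [ -4.2  28.2  -5.4   0.  -56.4  -4.8] tcp [ 0.6054 -0.2046  0.1037] yaw -1.7278 tilt [ 0.002 -0.    -1.   ] F [-0.8 -0.2 -0.4] M [ 0.08 -0.07 -0.05] w 0.45
[263.96332738 406.6826074 ]
[183.67039714 427.26120907]
body top c [638.16616815 207.48236358]
```

View pics/s7.png

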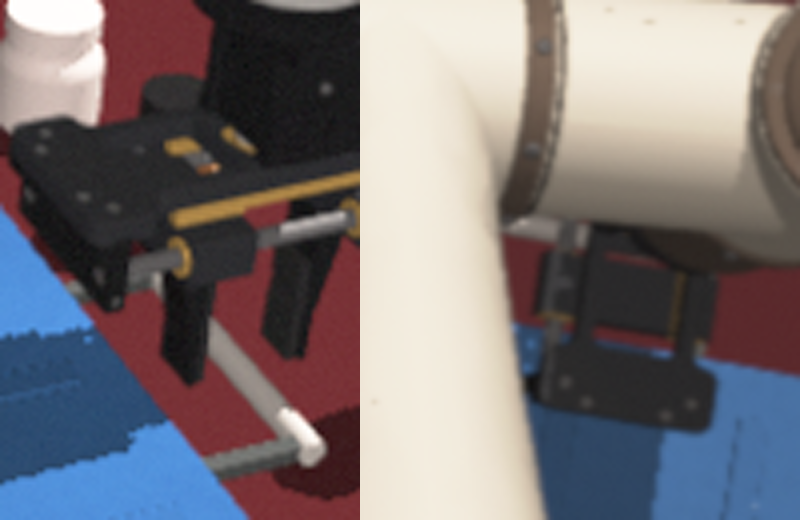

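In the side crop the bar passes between the fingers, with its middle at about (233,356). The tips at (190,380) and (285,355) look barely below it. I'll go 8 mm deeper and close.

play_rows(
  targets=[
    [[0.55,0,0,-0.005,0],[0.55,0,0,-0.008,0],[0.55,0,0,-0.008,0],[1,0,0,-0.008,0],[1,0,0,-0.008,0]],
  ],
)

```text
time_s: 12.27
tcp_pos: [0.6049, -0.2046, 0.0955]
ee_rot: [[-0.157, -0.988, 0.001], [-0.988, 0.157, -0.0], [0.0, -0.001, -1.0]]
wrist_force: [-0.8, -0.4, -0.5]
gripper_width: 0.366
```

play_rows(
  targets=[
    [[1,0,0,0,0],[1,0,0,0,0],[1,0,0,0,0],[1,0,0,0,0],[1,0,0,0,0]],
  ],
)

```text
time_s: 12.68
tcp_pos: [0.6038, -0.2045, 0.0952]
ee_rot: [[-0.157, -0.988, -0.002], [-0.988, 0.157, 0.0], [-0.0, 0.002, -1.0]]
wrist_force: [-2.0, 1.1, 1.5]
gripper_width: 0.125
```

Run:
```python
from h import *
s=st();p=s["tcp_pos"]
B=np.array([.6047,-.2048,.12]);X=np.array([np.cos(.158),-np.sin(.158),0]);Z=np.array([0,0,1])
H=B-.212*X-.009*Z
r=np.hypot(.212,.009);a0=np.arctan2(.009,.212)
for a in range(0,63,4): q=H+r*(np.cos(np.radians(a)+a0)*X+np.sin(np.radians(a)+a0)*Z); print(a,(q-B).round(3))
```

```text
t 12.6833 j [ -4.2  28.6  -6.   -0.  -55.5  -4.8] tcp [ 0.6038 -0.2045  0.0952] yaw -1.7286 tilt [-0.002  0.    -1.   ] F [-2.   1.1  1.5] M [ 0.4   0.76 -0.1 ] w 0.125
0 [0. 0. 0.]
4 [-0.001  0.     0.015]
8 [-0.003  0.001  0.029]
12 [-0.006  0.001  0.044]
16 [-0.011  0.002  0.058]
20 [-0.016  0.002  0.072]
24 [-0.022  0.003  0.085]
28 [-0.029  0.005  0.098]
32 [-0.037  0.006  0.111]
36 [-0.045  0.007  0.123]
40 [-0.055  0.009  0.134]
44 [-0.065  0.01   0.145]
48 [-0.076  0.012  0.155]
52 [-0.087  0.014  0.164]
56 [-0.1    0.016  0.172]
60 [-0.112  0.018  0.179]
```

The jaws have stopped on the bar (opening 0.125, about 11 mm). Lifting along the lid arc.

play_rows(
  targets=[
    [[1,0,0,0.009,0],[1,-0.001,0,0.018,0],[1,-0.002,0,0.027,0],[1,-0.004,0.001,0.035,0],[1,-0.006,0.001,0.044,0]],
  ],
)

```text
time_s: 13.1
tcp_pos: [0.5976, -0.2034, 0.1394]
ee_rot: [[-0.157, -0.988, -0.002], [-0.988, 0.157, 0.001], [-0.0, 0.002, -1.0]]
wrist_force: [-2.6, 1.8, -3.8]
gripper_width: 0.124
```

play_rows(
  targets=[
    [[1,-0.003,0,0.008,0],[1,-0.006,0.001,0.017,0],[1,-0.009,0.001,0.025,0],[1,-0.012,0.002,0.033,0],[1,-0.016,0.002,0.041,0]],
  ],
)

```text
time_s: 13.52
tcp_pos: [0.583, -0.201, 0.1811]
ee_rot: [[-0.157, -0.988, 0.002], [-0.988, 0.157, 0.001], [-0.001, -0.002, -1.0]]
wrist_force: [-0.6, 4.7, -5.4]
gripper_width: 0.125
```

Run:
```python
from h import *
s=st();cv2.imwrite("pics/s8.png",crop(capture("side"),270,150,190,190,3))
```

```text
t 13.5167 j [ -4.   22.2  -3.1  -0.1 -64.6  -5. ] tcp [ 0.583  -0.201   0.1811] yaw -1.728 tilt [ 0.002  0.001 -1.   ] F [-0.6  4.7 -5.4] M [ 1.52 -0.24 -0.12] w 0.125
```

View pics/s8.png

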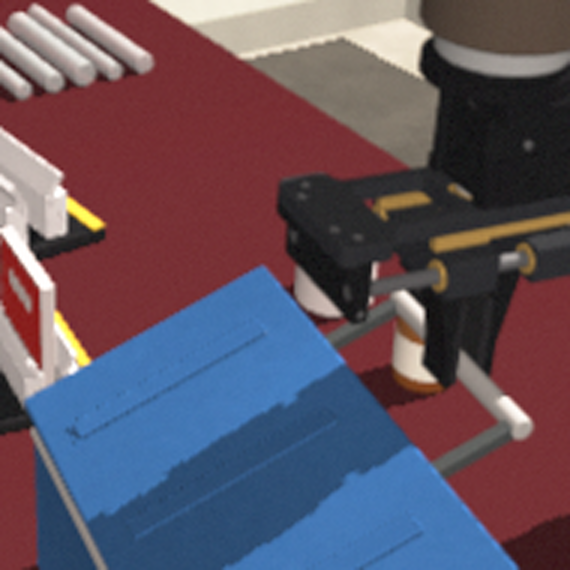

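The lid follows and the forces are small (about 5–7 N). Continuing to 60°.

play_rows(
  targets=[
    [[1,-0.004,0.001,0.008,0],[1,-0.009,0.002,0.016,0],[1,-0.013,0.003,0.023,0],[1,-0.018,0.004,0.031,0],[1,-0.023,0.005,0.038,0]],
  ],
)

```text
time_s: 13.98
tcp_pos: [0.56, -0.1969, 0.2198]
ee_rot: [[-0.157, -0.988, 0.003], [-0.988, 0.157, -0.001], [0.001, -0.003, -1.0]]
wrist_force: [1.5, 1.1, -3.6]
gripper_width: 0.125
```

play_rows(
  targets=[
    [[1,-0.006,0.001,0.007,0],[1,-0.012,0.002,0.013,0],[1,-0.018,0.003,0.02,0],[1,-0.024,0.004,0.026,0],[1,-0.031,0.006,0.032,0]],
  ],
)

```text
time_s: 14.4
tcp_pos: [0.53, -0.1916, 0.2526]
ee_rot: [[-0.156, -0.988, 0.006], [-0.988, 0.156, -0.003], [0.002, -0.006, -1.0]]
wrist_force: [5.8, -3.6, 2.1]
gripper_width: 0.123
```

play_rows(
  targets=[
    [[1,-0.007,0.001,0.005,0],[1,-0.014,0.002,0.01,0],[1,-0.021,0.003,0.015,0],[1,-0.029,0.005,0.02,0],[1,-0.036,0.006,0.024,0]],
  ],
)

```text
time_s: 14.82
tcp_pos: [0.4949, -0.1856, 0.278]
ee_rot: [[-0.156, -0.988, 0.009], [-0.988, 0.156, -0.003], [0.002, -0.01, -1.0]]
wrist_force: [5.4, 0.2, 5.3]
gripper_width: 0.128
```

play_rows(
  targets=[
    [[1,0,0,0,0],[1,0,0,0,0],[1,0,0,0,0],[1,0,0,0,0],[1,0,0,0,0]],
  ],
)

```text
time_s: 15.23
tcp_pos: [0.4951, -0.1857, 0.278]
ee_rot: [[-0.156, -0.988, 0.009], [-0.988, 0.156, -0.003], [0.002, -0.01, -1.0]]
wrist_force: [5.2, 0.1, 6.6]
gripper_width: 0.121
```

Run:
```python
from h import *
s=st();i=capture("side");cv2.imwrite("pics/s9.png",crop(i,230,80,230,230,2.6));cv2.imwrite("pics/s9full.png",i)
```

```text
t 15.2333 j [ -2.9   9.7  -6.5   0.2 -73.2  -6.2] tcp [ 0.4951 -0.1857  0.278 ] yaw -1.7275 tilt [ 0.009 -0.003 -1.   ] F [5.2 0.1 6.6] M [ 0.12 -1.86 -0.16] w 0.121
```

View pics/s9.png

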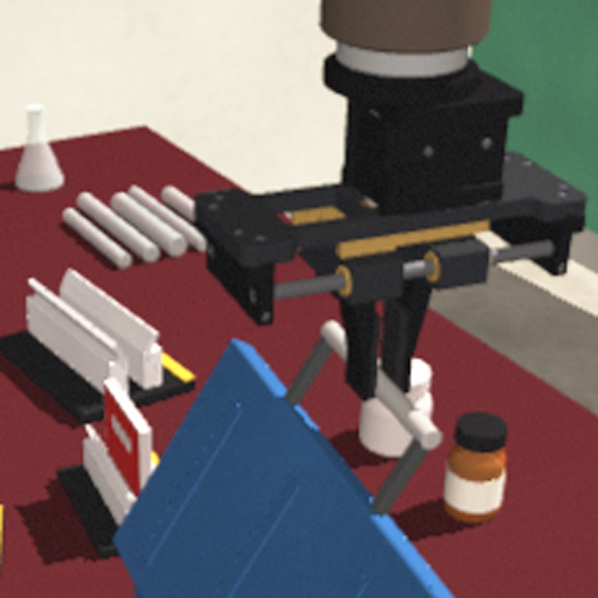

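Run:
```python
from h import *
X=np.array([np.cos(.158),-np.sin(.158),0]);Y=np.array([np.sin(.158),np.cos(.158),0]);Z=np.array([0,0,1])
H=np.array([.6047,-.2048,.12])-.212*X-.009*Z
r=np.hypot(.212,.009);a0=np.arctan2(.009,.212)
print("seen bar ends",(332/2.6+230,332/2.6+80),(427/2.6+230,434/2.6+80))
for a in(54,57,60,63,66):
  q=H+r*(np.cos(np.radians(a)+a0)*X+np.sin(np.radians(a)+a0)*Z)
  print(a,q.round(4),proj("side",q+.065*Y).round(1),proj("side",q-.065*Y).round(1))
p=sense()["tcp_pos"]+[0,0,.12-.0953]; d=p-H; print("from tcp",np.degrees(np.arctan2(d[2],d@X)-a0),np.hypot(d[2],d@X),r)
```

```text
seen bar ends (357.6923076923077, 207.69230769230768) (394.2307692307692, 246.9230769230769)
54 [ 0.5112 -0.1899  0.2878] [366.8 211.3] [408.6 253.8]
57 [ 0.5019 -0.1884  0.2937] [361.5 208.9] [402.8 251.4]
60 [ 0.4923 -0.1869  0.2991] [355.9 206.7] [396.8 249.2]
63 [ 0.4825 -0.1853  0.304 ] [350.1 204.8] [390.4 247.4]
66 [ 0.4724 -0.1837  0.3083] [344.  203.2] [383.7 245.9]
from tcp 59.8329570404894 0.21656531152162609 0.21219095173922944
```

The image and the TCP both give about 60°. I'll ease the small radial push (8 N), then hold and check that it stays steady.

play_rows(
  targets=[
    [[1,0.001,0,0.002,0],[1,0.001,0,0.002,0],[1,0.001,0,0.002,0],[1,0.001,0,0.002,0],[1,0.001,0,0.002,0]],
  ],
)

```text
time_s: 15.7
tcp_pos: [0.495, -0.1856, 0.278]
ee_rot: [[-0.156, -0.988, 0.005], [-0.988, 0.156, -0.002], [0.002, -0.005, -1.0]]
wrist_force: [4.6, -2.0, 5.1]
gripper_width: 0.126
```

play_rows(
  targets=[
    [[1,0,0,0,0],[1,0,0,0,0],[1,0,0,0,0],[1,0,0,0,0],[1,0,0,0,0]],
  ],
)

```text
time_s: 16.12
tcp_pos: [0.495, -0.1856, 0.2781]
ee_rot: [[-0.156, -0.988, 0.005], [-0.988, 0.156, -0.002], [0.002, -0.005, -1.0]]
wrist_force: [5.0, -2.8, 6.2]
gripper_width: 0.127
```

play_rows(
  targets=[
    [[1,0,0,0,0],[1,0,0,0,0],[1,0,0,0,0],[1,0,0,0,0],[1,0,0,0,0]],
  ],
)

```text
time_s: 16.53
tcp_pos: [0.495, -0.1856, 0.278]
ee_rot: [[-0.156, -0.988, 0.004], [-0.988, 0.156, -0.002], [0.002, -0.005, -1.0]]
wrist_force: [4.4, -2.3, 5.4]
gripper_width: 0.128
```

Run:
```python
from h import *
s=st();i=capture("side");j=cv2.imread("pics/s9full.png")
d=cv2.absdiff(i,j).max(2);print("changed px",(d>40).sum());cv2.imwrite("pics/s10.png",i)
```

```text
t 16.5333 j [ -2.9   9.9  -6.3   0.1 -73.5  -6.2] tcp [ 0.495  -0.1856  0.278 ] yaw -1.7279 tilt [ 0.004 -0.002 -1.   ] F [ 4.4 -2.3  5.4] M [-0.54 -1.72 -0.16] w 0.128
changed px 523
```

View pics/s10.png

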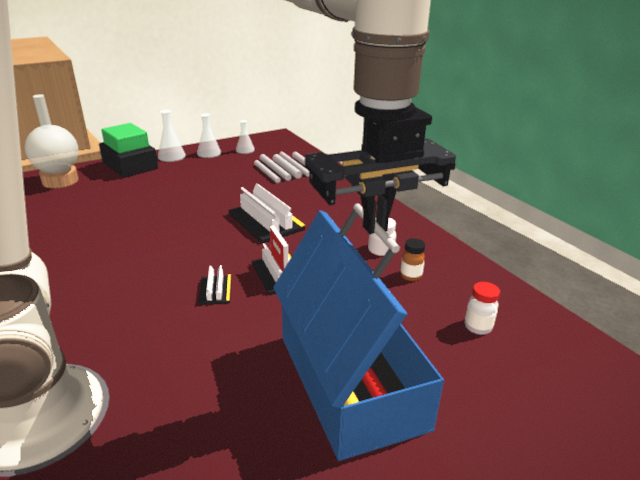

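The lid is held steady at about 60°, the plate stands in its slot with red toward the robot, and the jars are at their starting pixels. Handing in.

```bash
python3 -c "
from station import *
print(finish_job())"
```

```text
the job is handed in; nothing more can be done
None
```

I turned the status plate round and stood it back in the slot. I then raised the toolbox lid and handed the job in at about 16.6 s, still gripping the bar.

- **Plate:** in the side picture its red face looks toward the robot, so the green face looks across the table. Its top corner came back to within about 1 pixel of its first height, which means it is fully down. It was released before I went to the lid.
- **Lid:** the bar's position in the picture and the TCP position both put it at about 60°, with an uncertainty of about 2°. Over the last 1.3 s of holding, the TCP moved no more than about 0.1 mm.
- **Jars:** in the last side picture they appear where they stood at the start.

Three checks disagreed or stayed open:
- **Fingertips:** they showed about 25–28 mm higher in the pictures than the stated tool geometry predicts. I gripped the bar a little deeper to allow for this.
- **Bar in the grip:** the TCP reading put the bar about 4 mm further from the hinge than the model does.
- **Push at the end:** about 7 N remained at the end, and easing the pose hardly changed it. It is well under the limits.

I viewed 12 pictures, two over the budget of 10.

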